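# Set the bench supply's voltage selector and switch the output on

## Task

With a fingertip, push the black selector bar of the power supply round clockwise (seen from above), click by click, until it points at the green mark and rests in that click; never let it go on to the click after it, which would blow the lamp. Then press the orange output button right down and let it come up again. Only push with the fingers, without pinching the bar between them, do not press the button before the selector is set, and leave the plug, the glue stick and the wire stripper where they are.

Things in the scene. Friction and masses are not known exactly. Their poses are not given: they have to be found in the camera images.
- supply: White power supply, 260 (x) x 320 (y) x 100 mm high, fixed to the bench. Origin: centre of its underside; x away from the robot side, y left, z up. On its flat top (z = 100), in mm: selector axis at x 12, y 0, on a flat printed blue panel; orange button at x -95, y -105; black window at x -92, y 12 (4 high); fixed yellow lamp holder at x -100, y 120 (30 x 50, 40 high).
- selector (a joint): Selector angle, rad, growing clockwise from above: 0 = bar along the supply's +y, pi/2 = +x, pi = -y. Clicks 0 to 6 (spring detents) at k*pi/6, stops just beyond the first and last. Left alone it snaps into the nearest click; past half-way it snaps ahead of the finger into the next. Starts in click 0, 1 or 2. Takes 2 to 5 N at 45 mm from the axis.
- bar (a point): Point in the black selector bar, 45 mm from its axis, half-way up. Axes: y to its pointing end, x to the right (clockwise), z up. Bar (white line on top): 12 mm wide, upright sides, from 15 mm behind the axis to 58 mm out, from 7 to 33 mm above the panel. Below it a round skirt of radius 26 mm, up to 7 mm above the panel.
- pointer (a point): Point on the panel straight ahead of the bar's pointing end, 85 mm from the axis, where the marks lie; turns with the selector. Lies on the mark of the click that is set. Axes as bar.
- green_mark: Green flat disc, 18 mm across, on the scale (nothing to push): the click to set. It lies 85 mm from the selector's axis at click 3, 4 or 5, which one varies; a yellow and a red disc of the same size lie at the other two. The other clicks have small white dots. Origin at its underside, on the panel.
- click3 (a point): Place of the mark of click 3 (1.571 rad) on the scale.
- click4 (a point): Place of the mark of click 4 (2.094 rad) on the scale.
- click5 (a point): Place of the mark of click 5 (2.618 rad) on the scale.
- output (a joint): Travel of the orange output button in m: 0 = up, 0.006 = fully down (about 4 N). Springs back when let go.
- output_top (a point): Centre of the top face of the orange round output button (radius 15 mm), pressed straight down.
- plug: Loose white plug, 46 x 46 x 24 mm with three brass pins up to 42 mm, standing on the supply's top panel near its far right corner. Origin: centre of its underside. Bystander.
- glue_center (a point): Centre (45 mm up) of a loose glue stick, white with black cap, 33 mm across and 90 mm tall, standing on the bench to the left of the supply. Bystander.
- stripper: Loose orange wire stripper, about 180 x 70 x 14 mm, lying on the bench to the right of the supply. Origin on the bench between its handles; x along it to the steel nose. Bystander.

How it is judged:
On the way, in this order (a step that is already met when the one before it is completed fails the run):
1. the selector rests in the click of the green mark (horizontal distance between pointer and green_mark below 0.015 m and velocity of joint selector between -0.15 and 0.15 rad/s), for 0.3 s.
2. the output button is pressed down (value of joint output above 0.0045 m), for 0.05 s.
At the end, for the whole second after the job is handed in: The selector points at the green mark (pointer within 15 mm of the mark's centre, i.e. about 0.18 rad) and is at rest, the output button has been pressed at least 4.5 mm down after that and is up again, and the plug, glue stick and wire stripper are within 30 mm of where they stood (all of step 1 and value of joint output below 0.0015 m and distance of each of plug, glue_center, stripper from where it was at the start of the episode below 0.03 m); the robot touches nothing.
It fails at once if the selector goes on towards the click after the green mark (more than 0.3 rad past it) ((horizontal distance between green_mark and click3 below 0.015 m and value of joint selector above 1.8708 rad) or (horizontal distance between green_mark and click4 below 0.015 m and value of joint selector above 2.3944 rad) or (horizontal distance between green_mark and click5 below 0.015 m and value of joint selector above 2.91799 rad)).
It fails at once if the output button is pressed (over 3 mm) before the selector points at the green mark (value of joint output above 0.003 m and not (horizontal distance between pointer and green_mark below 0.015 m)).
It fails at once if the bar is taken between the fingers (grasp point within 6 mm of the bar's middle plane and no higher than 12 mm above the bar) (x of the grasp point in the frame of bar between -0.006 and 0.006 m and y of the grasp point in the frame of bar between -0.055 and 0.018 m and z of the grasp point in the frame of bar between -0.02 and 0.026 m).
It fails at once if the plug, the glue stick or the wire stripper is moved or lifted by more than 30 mm (distance of any of plug, glue_center, stripper from where it was at the start of the episode above 0.03 m).
It also fails if it takes over 58 s, if anything falls off the work surface, if the arm or the gripper's body presses on something with over 40 N, if the wrist force passes 120 N, or if a joint passes its speed limit or range.

## Robot

A 7-joint arm with a two-finger parallel gripper is mounted at the origin on the work surface. World frame = base frame: x ahead of the robot, y to its left, z up, the work surface at z = 0. Lengths are in m, angles in rad, forces in N, time in s.
With the tool pointing down it reaches from about 0.35 to 0.9 m from the base axis. Payload 8.1 kg.
Tool frame: the origin (TCP) lies midway between the tips of the shut fingers; the grasp point (between the pads) lies 19 mm behind it; z points along the fingers, y is the direction in which the jaws open and shut (so a half turn about z gives the same grasp; the last joint's range is limited). The gripper opens to 92 mm and grips with 3 to 60 N. Pads are 19 mm wide; open, the fingers measure 130 mm over their backs; the gripper's body (75 mm by 190 mm) begins 47 mm behind the grasp point.
Start: joints at [-1.324, 0.434, 0.025, 1.573, -0.012, 1.134, -0.075], TCP at [0.214, 0.587, 0.199] pointing down, gripper open.
Joint ranges: [-2.62, 2.62], [-0.44, 2.09], [-1.27, 1.32], [0.08, 2.57], [-1.32, 4.46], [0.12, 2], [-2.74, 2.74]. Speed limits (rad/s): [2.22, 2.22, 3.01, 3.01, 3.14, 3.14, 3.14].

## Interface

Orientations are given as a unit quaternion [w, x, y, z].
In Python, from cell import r, capture, job gives the robot as it stands.
- The arm moves only by the tool arm_command, never from a script. Its argument "increments" is a list of rows, each an object with "travel": the shift along the world's x, y, z in m, a list of three; "roll": the turn about the world's z in rad; "jaw": the finger opening in m, from 0 to 0.0918. A call has 1 to 10 rows; each row is the pose to reach, as a shift and turn from the pose commanded when the call began; what a row does not reach only later rows make up. A row lasts 1/8 s, in which the tool goes at most 62.5 mm and 10.7 degrees, less where a joint would pass 70% of its speed; a pose out of reach is approached as far as the arm can. A call with a gripper value outside its range is refused whole. The fingers move at their own pace and stop on an object; the grip force is fixed at half the most. Time passes only in rows, so rows that repeat a pose let the fingers close. It gives the time, the measured TCP pose, the force and the opening at its end, in the units of the state.
- r.observe(): the state, without advancing time (a new reading comes with each control period).
- capture(name): name is "side" or "top" or "wrist"; returns a dict with "pixels" (420x560x3 uint8, red, green, blue), "camera_matrix" (3x3 intrinsics, pixels), "world_to_cam" (4x4, takes a point from world to camera coordinates). Camera axes: x right, y down, z forward; pixel columns grow to the right and rows downward; lengths in m; the calibration is good to about 2 mm. A picture is of the moment at which its call begins. There is no depth.
- job.sign_off(): hands the job in, once; it reports no verdict.
The state is a dict: "time": time; "joint_pos": joint angles; "qd": joint speeds; "tau": joint torques, N m; "eef_pos": TCP position; "tcp_rot": TCP orientation; "wrist_force": force on the tool from outside, world axes, zero at the start; "torque": the same for the moment, N m; "opening": finger opening in m.
Only numpy, scipy, OpenCV 4.12 (cv2) and the standard library are available. Lean on these libraries where they do the work, as an engineer would, in place of code of your own. Each camera call takes 0.05 s, during which the arm holds its last target.

## Working session

There is one attempt and no reset: what is moved stays moved. The work goes in short steps, Python scripts to look and compute and a tool call to move; the robot and the scene stay as the last step left them, time stands still between calls to the robot, and variables do not carry over. Pictures are saved under pics/ and viewed, and the job is handed in when it is done.

Besides the shell and the picture viewer there is one more tool, called after "Emit:" as name(argument=value, ...) on one line, values as JSON. arm_command: Moves the arm, as the interface text tells. Its arguments: {"type":"object","properties":{"increments":{"type":"array","items":{"type":"object","properties":{"travel":{"type":"array","items":{"type":"number"}},"roll":{"type":"number"},"jaw":{"type":"number"}}}}},"required":["increments"]}

```bash
mkdir -p pics
cat > h.py <<'E'
import numpy as np, cv2
from cell import r, capture, job
def shot(n,f):
    c=capture(n); cv2.imwrite(f'pics/{f}.png',c['pixels'][:,:,::-1]); np.savez(f'pics/{f}.npz',**c); return c
def ray(c,u,v,z):
    K=np.array(c['camera_matrix']);T=np.array(c['world_to_cam']);R=T[:3,:3];o=-R.T@T[:3,3]
    d=R.T@np.linalg.inv(K)@[u,v,1]; return o+d*(z-o[2])/d[2]
def proj(c,p):
    K=np.array(c['camera_matrix']);T=np.array(c['world_to_cam']);q=K@(T[:3,:3]@p+T[:3,3]);return q[:2]/q[2]
E
python3 - <<'E'
from h import *
for n in ['side','top','wrist']: c=shot(n,n+'0'); T=c['world_to_cam']; print(n,-T[:3,:3].T@T[:3,3])
o=r.observe();print(o['time'],o['eef_pos'],o['tcp_rot'],o['opening'])
E
```

```text
side [0.45124425 0.75916284 0.78674956]
top [0.58824347 0.04888145 0.80371602]
wrist [0.14069369 0.61331865 0.38208693]
0.15 [0.21413565 0.58675616 0.198155  ] [-2.21007862e-05  1.74069331e-01  9.84733230e-01 -5.77553647e-04] 0.09213601253316447
```

View pics/top0.png

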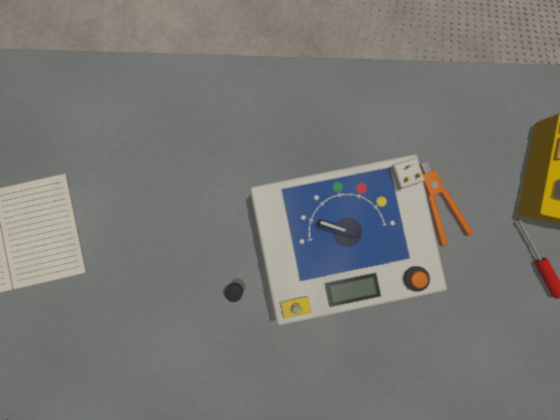

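View pics/side0.png

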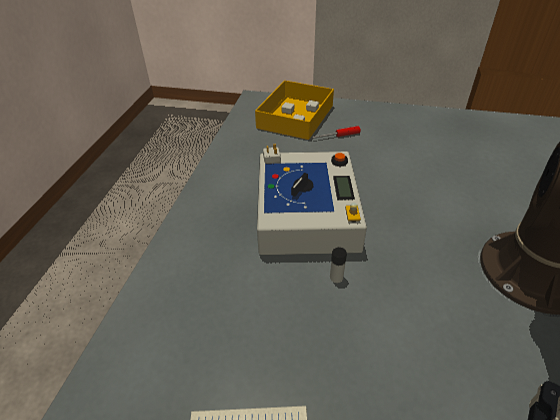

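Run:
```python
from h import *
c=dict(np.load('pics/top0.npz')); im=c['pixels']; h=cv2.cvtColor(im,cv2.COLOR_RGB2HSV)
def blobs(m,lo,hi,name,z):
    n,l,s,ce=cv2.connectedComponentsWithStats(m.astype('uint8'))
    for i in range(1,n):
        if lo<=s[i,4]<=hi: print(name,ce[i].round(1),s[i,4],ray(c,*ce[i],z).round(4))
H,S,V=[h[:,:,i].astype(int) for i in range(3)]
roi=np.zeros(H.shape,bool);roi[150:330,245:450]=1
blobs(roi&(H>45)&(H<85)&(S>120),20,300,'green',.1)
blobs(roi&((H<5)|(H>170))&(S>150),20,300,'red',.1)
blobs(roi&(H>20)&(H<33)&(S>120),20,600,'yellow',.1)
blobs(roi&(H>5)&(H<18)&(S>150),20,900,'orange',.11)
pan=np.zeros(H.shape,bool);pan[175:275,290:402]=1
blobs(pan&(S<70)&(V>120),4,40,'dot',.1)
blobs(pan&(S<110)&(V>110),4,400,'white',.133)
blue=roi&(H>105)&(H<120)&(S>120)
cs,_=cv2.findContours(cv2.morphologyEx(blue.astype('uint8'),cv2.MORPH_CLOSE,np.ones((9,9))),0,2);k=max(cs,key=cv2.contourArea);print(cv2.minAreaRect(k))
print(V[220:240,320:350:1].max())
big=cv2.resize(im[170:330,245:450],None,fx=3.9,fy=3.7,interpolation=2);cv2.imwrite('pics/z.png',big[:,:,::-1])
```

```text
green [337.2 186.5] 68 [ 0.6658 -0.0708  0.1   ]
red [361.2 188. ] 47 [ 0.6642 -0.1152  0.1   ]
yellow [381.1 201.2] 66 [ 0.6408 -0.1522  0.1   ]
yellow [295.5 306.3] 354 [0.446  0.0014 0.1   ]
orange [436.3 201.4] 677 [ 0.6421 -0.2501  0.11  ]
orange [419.1 279.2] 226 [ 0.501  -0.2194  0.11  ]
dot [316. 197.] 21 [ 0.6454 -0.0321  0.1   ]
dot [303. 217.] 21 [ 0.6081 -0.0089  0.1   ]
dot [392.  222.6] 25 [ 0.6018 -0.1727  0.1   ]
dot [301.5 241. ] 26 [ 0.5641 -0.0071  0.1   ]
white [398.9 196.2] 201 [ 0.6478 -0.1741  0.133 ]
white [316.1 197.2] 34 [ 0.6424 -0.0284  0.133 ]
white [302.9 217.1] 35 [ 0.607 -0.006  0.133]
white [332.3 225.8] 84 [ 0.593  -0.0578  0.133 ]
white [392.  222.5] 32 [ 0.6013 -0.1624  0.133 ]
white [292.9 257.3] 259 [0.5366 0.01   0.133 ]
white [301.5 241. ] 36 [ 0.5653 -0.0045  0.133 ]
((345.28839111328125, 223.53518676757812), (91.53694152832031, 109.2532730102539), 78.51800537109375)
173
```

View pics/z.png

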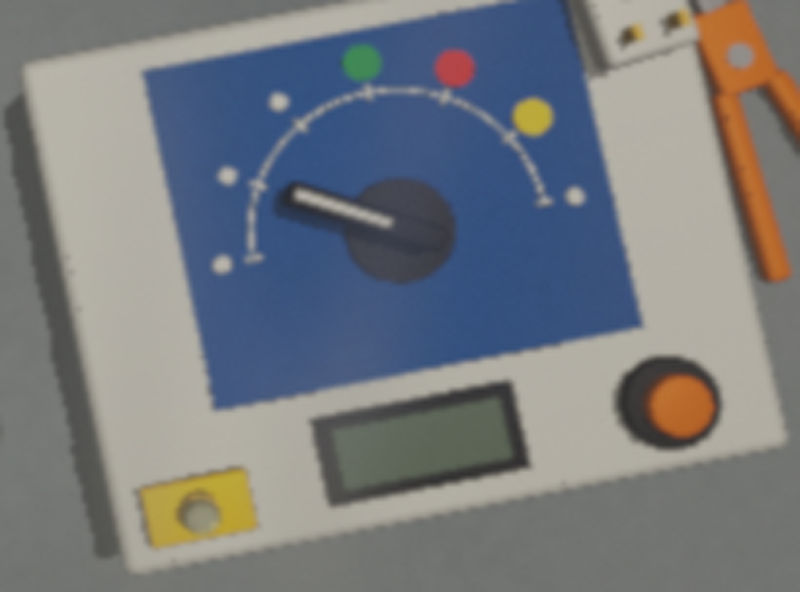

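The top view shows the green mark at pixel (337,187), on click 3. The bar's white line is at (332,226), so the bar is in click 1. The marks' opposite ends give an axis at (0.583, -0.090), radius 84.9 mm (85 expected) and supply yaw 12.8°.

Next I move above the counter-clockwise side of the bar with the fingers shut.

Emit:
arm_command(increments=[{"travel": [0.03, -0.05, 0.03], "roll": 0.0, "jaw": 0.0}, {"travel": [0.349, -0.623, 0.03], "roll": 0.05, "jaw": 0.0}, {"travel": [0.349, -0.623, 0.03], "roll": 0.05, "jaw": 0.0}, {"travel": [0.349, -0.623, 0.03], "roll": 0.05, "jaw": 0.0}, {"travel": [0.349, -0.623, 0.03], "roll": 0.05, "jaw": 0.0}, {"travel": [0.349, -0.623, 0.03], "roll": 0.05, "jaw": 0.0}, {"travel": [0.349, -0.623, 0.03], "roll": 0.05, "jaw": 0.0}, {"travel": [0.349, -0.623, 0.03], "roll": 0.05, "jaw": 0.0}, {"travel": [0.349, -0.623, 0.03], "roll": 0.05, "jaw": 0.0}, {"travel": [0.349, -0.623, 0.03], "roll": 0.05, "jaw": 0.0}])

```text
time: 1.4
eef_pos: [0.5171, 0.0463, 0.2286]
tcp_rot: [0.0, 0.149, 0.989, 0.0]
wrist_force: [0.5, 0.7, -0.2]
opening: 0.0004
```

Emit:
arm_command(increments=[{"travel": [0.046, -0.083, 0], "roll": 0.0, "jaw": 0.0}, {"travel": [0.046, -0.083, 0], "roll": 0.0, "jaw": 0.0}, {"travel": [0.046, -0.083, 0], "roll": 0.0, "jaw": 0.0}, {"travel": [0.046, -0.083, 0], "roll": 0.0, "jaw": 0.0}])

```text
time: 1.9
eef_pos: [0.5621, -0.034, 0.2282]
tcp_rot: [-0.0, 0.149, 0.989, 0.0]
wrist_force: [0.1, 0.2, -0.2]
opening: 0.0004
```

Run:
```python
from h import *
shot('wrist','w1');shot('side','s1')
o=r.observe();print(o['time'],o['eef_pos'],o['tcp_rot'],o['joint_pos'])
```

```text
2.0 [ 0.56206809 -0.03337458  0.22843288] [-2.59639366e-04  1.48347729e-01  9.88935172e-01  3.30182332e-04] [-0.32753845  0.31573256  0.38897482  1.7077878  -0.13051175  1.14395599
  1.37130999]
```

View pics/w1.png

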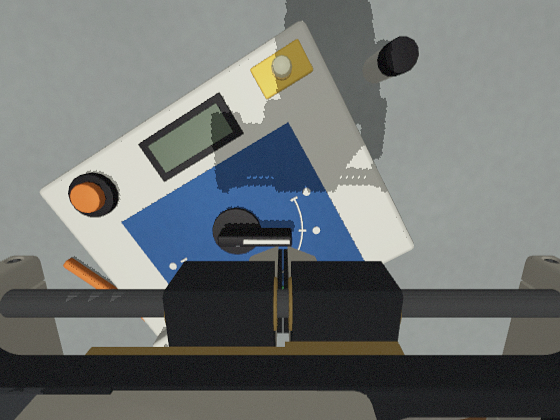

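Run:
```python
from h import *
c=dict(np.load('pics/w1.npz'));t=np.array([.5621,-.0334,.2284])
tx=np.array([-.956,.2934,0]);ty=np.array([.2934,.956,0])
for p in [t,t+[0,0,.019],t+.0095*tx,t-.0095*tx,t+.019*ty,t-.019*ty]: print(proj(c,p).round())
T=c['world_to_cam'];print(-T[:3,:3].T@T[:3,3])
ax=np.array([.58295,-.0899,.133]);phi=np.radians(72.8);u=np.array([np.cos(phi),np.sin(phi),0])
print(proj(c,ax),proj(c,ax+.058*u))
c=dict(np.load('pics/s1.npz'));print(proj(c,t))
cv2.imwrite('pics/s1z.png',cv2.resize(c['pixels'][90:290,200:400],None,fx=3,fy=3,interpolation=2)[:,:,::-1])
```

```text
[284. 246.]
[284. 259.]
[284. 232.]
[284. 260.]
[313. 246.]
[254. 246.]
[ 0.48749987 -0.01149937  0.41232234]
[234.04166384 242.60215327] [293.74576423 242.6016407 ]
[308.78408512 157.84361504]
```

View pics/s1z.png

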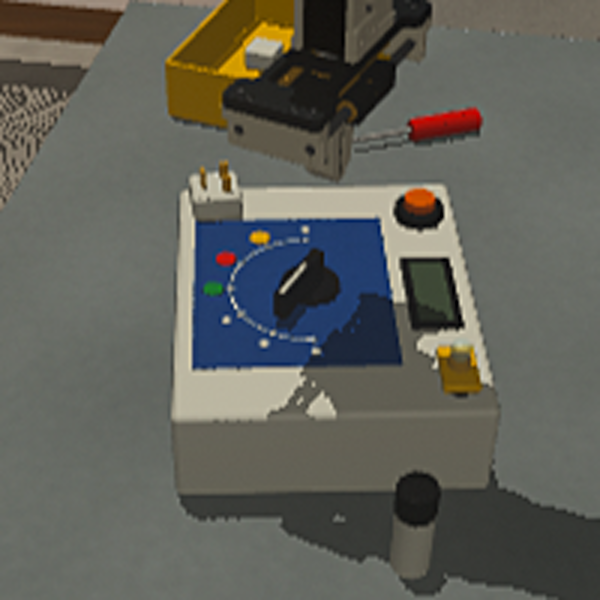

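Run:
```python
from h import *
im=cv2.imread('pics/w1.png');a=cv2.resize(im[200:360,180:390],None,fx=3.8,fy=3.7,interpolation=2);cv2.imwrite('pics/w1z.png',np.clip(a*1.6,0,255))
```

```text
[ WARN:0@0.836] global loadsave.cpp:1063 imwrite_ Unsupported depth image for selected encoder is fallbacked to CV_8U.
```

View pics/w1z.png

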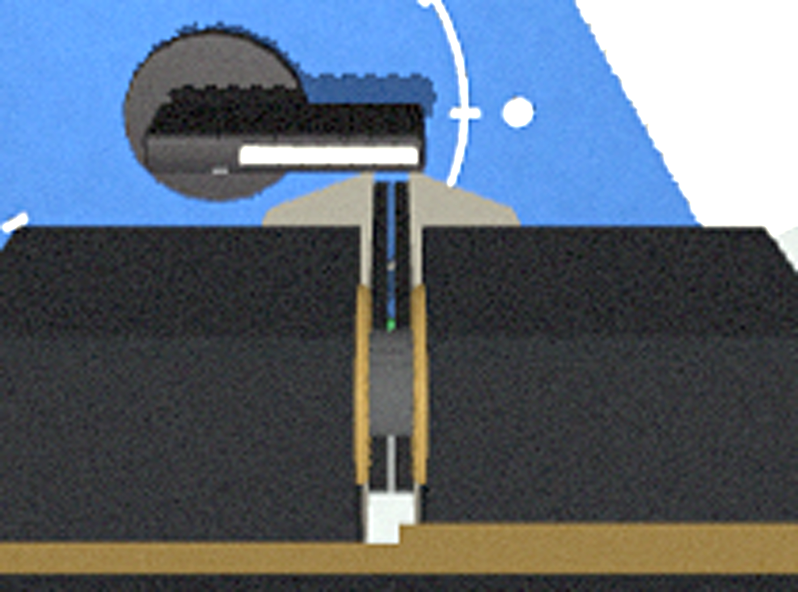

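Emit:
arm_command(increments=[{"travel": [0.0, -0.002, -0.05], "roll": 0.0, "jaw": 0.0}, {"travel": [0.0, -0.002, -0.09], "roll": 0.0, "jaw": 0.0}, {"travel": [0.0, -0.002, -0.113], "roll": 0.0, "jaw": 0.0}, {"travel": [0.0, -0.002, -0.113], "roll": 0.0, "jaw": 0.0}, {"travel": [0.0, -0.002, -0.113], "roll": 0.0, "jaw": 0.0}])

```text
time: 2.62
eef_pos: [0.5631, -0.0363, 0.1166]
tcp_rot: [0.001, 0.149, 0.989, 0.0]
wrist_force: [0.6, 0.8, 0.7]
opening: 0.0007
```

Run:
```python
from h import *
c=shot('side','s2');w=shot('wrist','w2')
o=r.observe();print(o['time'],o['eef_pos'],o['tcp_rot'],o['wrist_force'])
a=cv2.resize(c['pixels'][130:230,230:380],None,fx=4,fy=4)[:,:,::-1]
b=cv2.resize(w['pixels'][150:300,180:380],None,fx=3,fy=3)[:,:,::-1]
cv2.imwrite('pics/s2z.png',np.clip(a*1.5,0,255).astype('uint8'));cv2.imwrite('pics/w2z.png',np.clip(b*1.5,0,255).astype('uint8'))
```

```text
2.725 [ 0.56341547 -0.03660565  0.11693344] [1.11299588e-03 1.49081223e-01 9.88824275e-01 3.20904823e-04] [ 0.30792826 -0.83836155 -0.7104054 ]
```

View pics/s2z.png

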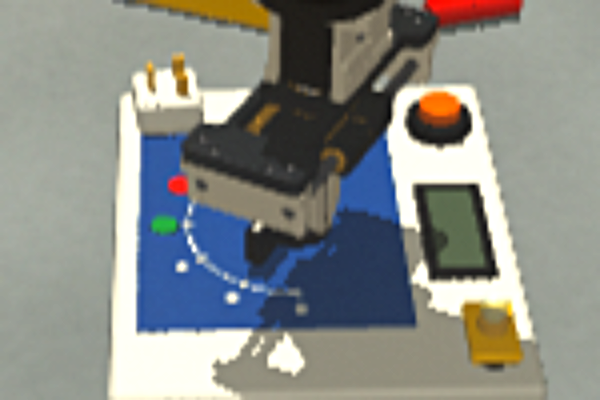

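View pics/w2z.png

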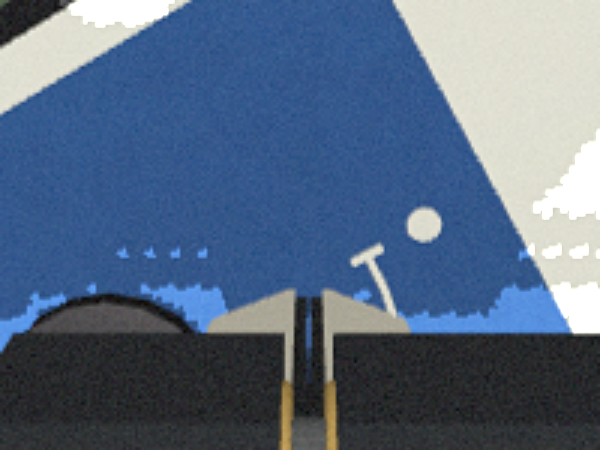

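```bash
cat >> h.py <<'E'
AX=np.array([.58295,-.0899])
def pose(th,d=.0155,rad=.045):
    p=np.radians(102.8-th);u=np.array([np.cos(p),np.sin(p)]);t=np.array([np.sin(p),-np.cos(p)]);return AX+rad*u-d*t
E
python3 - <<'E'
from h import *
b=np.array([.5632,-.0365])
for th,d in [(30,.025),(30,.0175),(34,.0155),(38,.0155),(42,.0155),(46,.0155),(49,.0155)]: print(th,(pose(th,d)-b).round(4),np.radians(30-th).round(3))
E
```

```text
30 [ 0.0092 -0.003 ] 0.0
30 [ 0.0163 -0.0052] 0.0
34 [ 0.0216 -0.0058] -0.07
38 [ 0.0249 -0.0061] -0.14
42 [ 0.0282 -0.0066] -0.209
46 [ 0.0314 -0.0073] -0.279
49 [ 0.0338 -0.0079] -0.332
```

Emit:
arm_command(increments=[{"travel": [0.009, -0.003, 0], "roll": 0.0, "jaw": 0.0}, {"travel": [0.016, -0.005, 0], "roll": 0.0, "jaw": 0.0}, {"travel": [0.0216, -0.0058, 0], "roll": -0.07, "jaw": 0.0}, {"travel": [0.025, -0.0061, 0], "roll": -0.14, "jaw": 0.0}, {"travel": [0.0265, -0.0064, 0], "roll": -0.175, "jaw": 0.0}, {"travel": [0.0265, -0.0064, 0], "roll": -0.175, "jaw": 0.0}])

```text
time: 3.48
eef_pos: [0.5892, -0.0434, 0.1155]
tcp_rot: [0.0, 0.235, 0.972, -0.0]
wrist_force: [-0.1, -0.3, 0.5]
opening: 0.0007
```

Run:
```python
from h import *
c=shot('side','s3');w=shot('top','t3')
o=r.observe();print(o['time'],o['eef_pos'],o['tcp_rot'],o['wrist_force'])
a=cv2.resize(c['pixels'][130:230,230:380],None,fx=4,fy=4)[:,:,::-1]
b=cv2.resize(w['pixels'][170:290,270:430],None,fx=4,fy=4)[:,:,::-1]
cv2.imwrite('pics/s3z.png',np.clip(a*1.5,0,255).astype('uint8'));cv2.imwrite('pics/t3z.png',np.clip(b*1.5,0,255).astype('uint8'))
```

```text
3.575 [ 0.5889657  -0.04338321  0.11553844] [-1.83083465e-05  2.34707850e-01  9.72065957e-01 -1.19404772e-05] [-1.28567433  0.89489363 -0.1389635 ]
```

View pics/s3z.png

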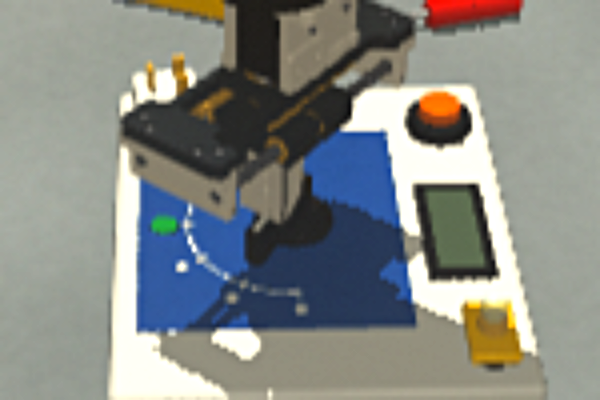

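View pics/t3z.png

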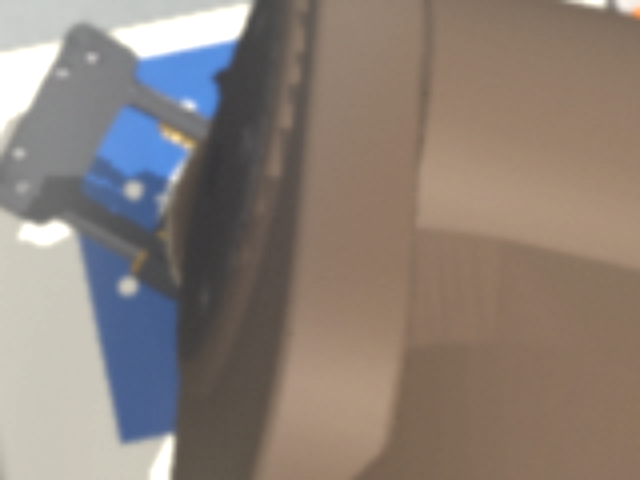

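Run:
```python
from h import *
c=dict(np.load('pics/s3.npz'));
print('tcp',proj(c,np.array([.589,-.0434,.1155])))
for th in (30,35,40):
    p=np.radians(102.8-th);u=np.array([np.cos(p),np.sin(p)])
    e=AX+.058*u; print(th,[((proj(c,np.r_[e,z])-[230,130])*4).round() for z in (.107,.133)])
a=cv2.resize(c['pixels'][160:210,270:350],None,fx=10,fy=10,interpolation=2)[:,:,::-1]
cv2.imwrite('pics/s3y.png',np.clip(a*2.5,0,255).astype('uint8'))
```

```text
tcp [297.50779209 191.44538659]
30 [array([250., 263.]), array([250., 231.])]
35 [array([243., 260.]), array([243., 228.])]
40 [array([237., 257.]), array([237., 225.])]
```

View pics/s3y.png

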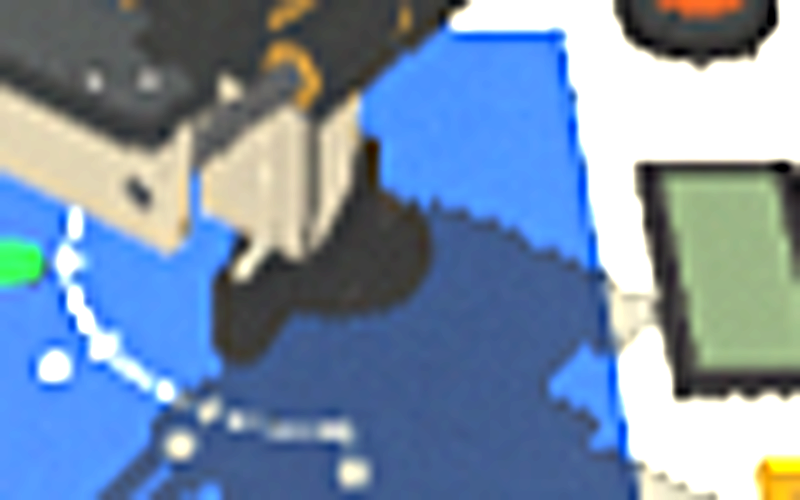

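Run:
```python
from h import *
c=dict(np.load('pics/s1.npz'))
a=cv2.resize(c['pixels'][120:170,270:350],None,fx=10,fy=10,interpolation=2)[:,:,::-1]
a=np.clip(a.astype(float)*1.6,0,255).astype('uint8').copy()
t=np.array([.5621,-.0334,.2284]);tx=np.array([-.956,.2934,0]);ty=np.array([.2934,.956,0])
for z,col in ((0,(0,0,255)),(.019,(0,255,0))):
  for s in ((-1,-1),(-1,1),(1,1),(1,-1),(0,0)):
    q=(proj(c,t+[0,0,z]+s[0]*.0095*tx+s[1]*.0065*ty)-[270,120])*10; cv2.circle(a,tuple(int(v) for v in q),4,col,-1)
cv2.imwrite('pics/s1y.png',a)
```

```text
(no output)
```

View pics/s1y.png

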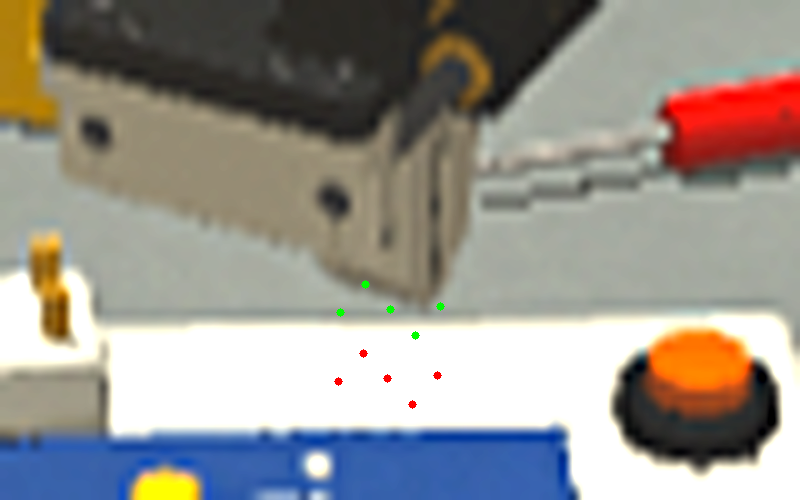

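Emit:
arm_command(increments=[{"travel": [-0.01, 0.002, 0], "roll": 0.07, "jaw": 0.0}, {"travel": [-0.02, 0.005, 0], "roll": 0.175, "jaw": 0.0}, {"travel": [-0.0255, 0.0065, 0], "roll": 0.175, "jaw": 0.0}, {"travel": [-0.0255, 0.0065, 0], "roll": 0.175, "jaw": 0.0}])

```text
time: 4.08
eef_pos: [0.5633, -0.0368, 0.1157]
tcp_rot: [0.0, 0.15, 0.989, 0.0]
wrist_force: [-0.1, 0.5, -0.3]
opening: 0.0005
```

Run:
```python
from h import *
from scipy.spatial.transform import Rotation as Ro
o=r.observe();t=np.array(o['eef_pos']);q=o['tcp_rot'];R=Ro.from_quat([q[1],q[2],q[3],q[0]]).as_matrix();print(o['time'],t,R.round(3).tolist(),o['opening'])
for n,(x0,y0) in (('side',(265,150)),('wrist',(240,220))):
    c=shot(n,n+'4')
    a=cv2.resize(c['pixels'][y0:y0+55,x0:x0+80],None,fx=10,fy=10,interpolation=2)[:,:,::-1]
    a=np.clip(a.astype(float)*2,0,255).astype('uint8').copy()
    for z,col in ((0,(0,0,255)),(-.019,(0,255,0)),(-.028,(0,255,255))):
      for s in ((-1,-1),(-1,1),(1,1),(1,-1)):
        u=(proj(c,t+R@[s[0]*.0095,s[1]*.0065,z])-[x0,y0])*10; cv2.circle(a,tuple(int(v) for v in u),4,col,-1)
    cv2.imwrite(f'pics/{n}4z.png',a)
```

```text
4.075 [ 0.56332872 -0.03678094  0.11569446] [[-0.955, 0.297, 0.0], [0.297, 0.955, 0.0], [-0.0, 0.0, -1.0]] 0.00047407746448111237
```

View pics/side4z.png

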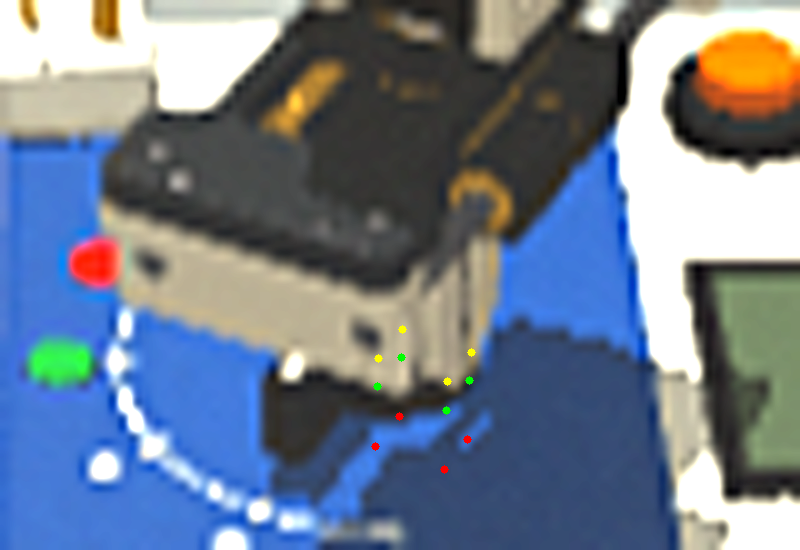

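View pics/wrist4z.png

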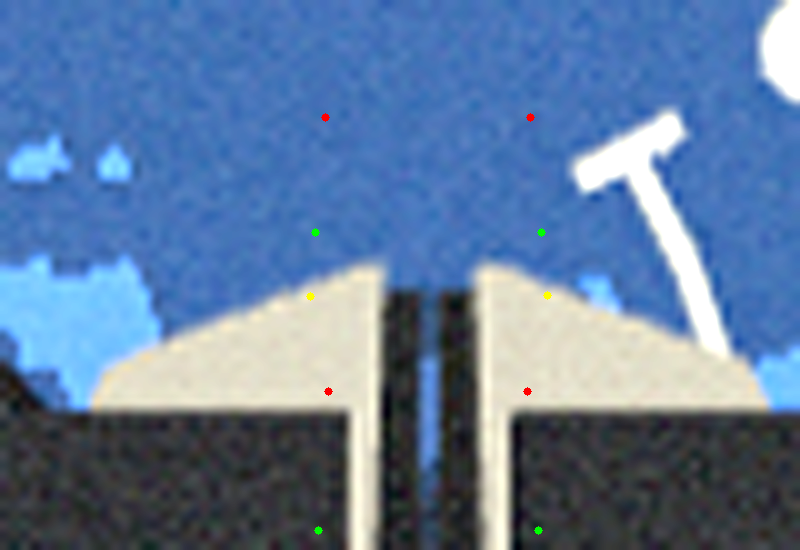

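The views disagree with the reported TCP: the fingertip ends about 22 mm above it, at z ≈ 0.139, which is over the top of the bar. That explains why nothing was pushed. I'm going lower and watching the force.

Emit:
arm_command(increments=[{"travel": [0, 0, -0.006], "roll": 0.0, "jaw": 0.0}, {"travel": [0, 0, -0.012], "roll": 0.0, "jaw": 0.0}, {"travel": [0, 0, -0.016], "roll": 0.0, "jaw": 0.0}, {"travel": [0, 0, -0.02], "roll": 0.0, "jaw": 0.0}, {"travel": [0, 0, -0.02], "roll": 0.0, "jaw": 0.0}])

```text
time: 4.8
eef_pos: [0.5632, -0.0368, 0.0952]
tcp_rot: [-0.0, 0.149, 0.989, -0.0]
wrist_force: [-0.3, 0.1, -0.3]
opening: 0.0005
```

```bash
cat > look.py <<'E'
import sys
from h import *
from scipy.spatial.transform import Rotation as Ro
k=sys.argv[1]
o=r.observe();t=np.array(o['eef_pos']);q=o['tcp_rot'];R=Ro.from_quat([q[1],q[2],q[3],q[0]]).as_matrix();print(o['time'],t,o['wrist_force'].round(2))
ims=[]
for n,(x0,y0) in (('side',(255,145)),('wrist',(200,200))):
    c=shot(n,n+k)
    a=cv2.resize(c['pixels'][y0:y0+70,x0:x0+100],None,fx=8,fy=8,interpolation=2)[:,:,::-1] if n=='side' else cv2.resize(c['pixels'][y0:y0+100,x0:x0+200],None,fx=4,fy=4,interpolation=2)[:,:,::-1]
    ims.append(np.clip(a.astype(float)*2,0,255).astype('uint8'))
cv2.imwrite(f'pics/L{k}.png',cv2.resize(np.vstack(ims),(640,588//1)) )
E
python3 look.py 5
```

```text
4.8 [ 0.56324385 -0.0368292   0.09515477] [-0.29  0.08 -0.26]
```

View pics/L5.png

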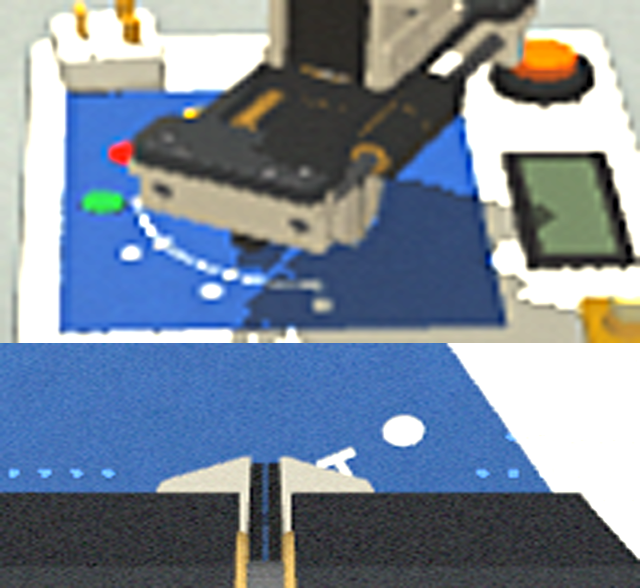

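Emit:
arm_command(increments=[{"travel": [0.009, -0.003, 0], "roll": 0.0, "jaw": 0.0}, {"travel": [0.016, -0.005, 0], "roll": 0.0, "jaw": 0.0}, {"travel": [0.0216, -0.0058, 0], "roll": -0.07, "jaw": 0.0}, {"travel": [0.0216, -0.0058, 0], "roll": -0.07, "jaw": 0.0}])

```text
time: 5.4
eef_pos: [0.5855, -0.0425, 0.0954]
tcp_rot: [-0.0, 0.184, 0.983, 0.0]
wrist_force: [-1.7, 2.3, 1.2]
opening: 0.0002
```

```bash
python3 look.py 6
```

```text
5.4 [ 0.58546773 -0.04247169  0.09542954] [-1.73  2.28  1.22]
```

View pics/L6.png

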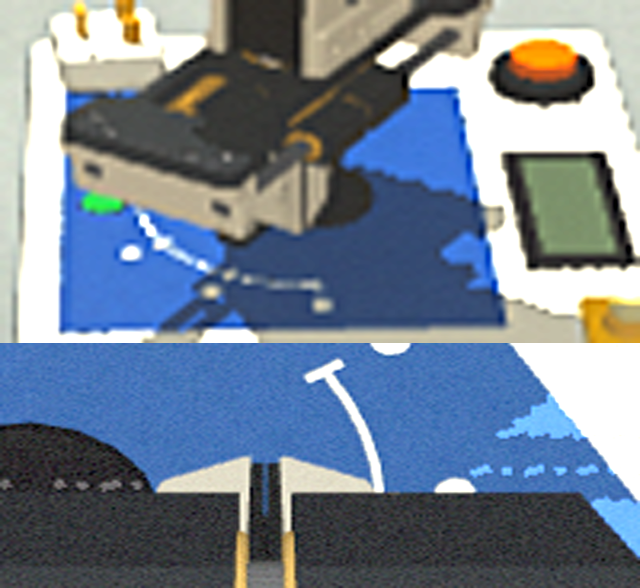

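Emit:
arm_command(increments=[{"travel": [0.003, -0.0003, 0], "roll": -0.07, "jaw": 0.0}, {"travel": [0.006, -0.0008, 0], "roll": -0.14, "jaw": 0.0}, {"travel": [0.006, -0.0008, 0], "roll": -0.14, "jaw": 0.0}])

```text
time: 5.88
eef_pos: [0.5915, -0.0436, 0.0956]
tcp_rot: [0.0, 0.252, 0.968, -0.0]
wrist_force: [0.1, -0.2, 0.2]
opening: 0.0003
```

Emit:
arm_command(increments=[{"travel": [0.0032, -0.0007, 0], "roll": -0.07, "jaw": 0.0}, {"travel": [0.0055, -0.0013, 0], "roll": -0.12, "jaw": 0.0}, {"travel": [0.0055, -0.0013, 0], "roll": -0.12, "jaw": 0.0}])

```text
time: 6.25
eef_pos: [0.5968, -0.0452, 0.0956]
tcp_rot: [0.0, 0.309, 0.951, -0.0]
wrist_force: [-0.5, 1.2, -0.5]
opening: 0.0005
```

```bash
python3 look.py 7
```

```text
6.25 [ 0.5968231  -0.04515846  0.09559317] [-0.49  1.19 -0.46]
```

View pics/L7.png

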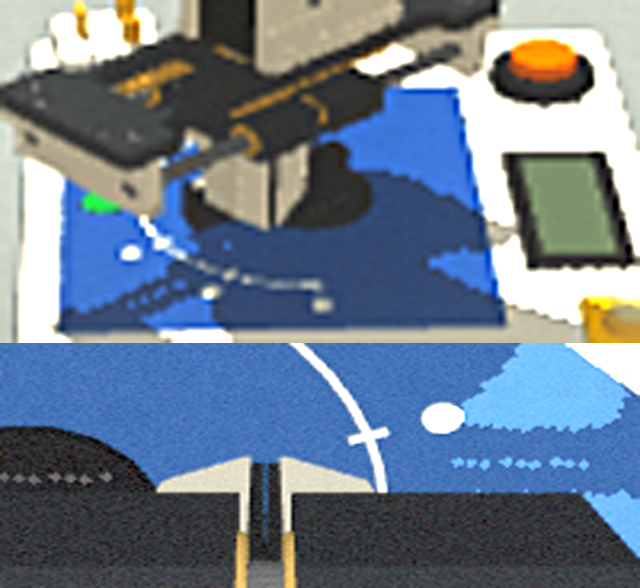

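Run:
```python
from h import *
b=np.array([.5968,-.0452])
for th in (49,54,58,62,65,68,71,74,77,80): print(th,(pose(th)-b).round(4),np.radians(49-th).round(3))
```

```text
49 [0.0002 0.0008] 0.0
54 [ 0.0041 -0.0006] -0.087
58 [ 0.0072 -0.002 ] -0.157
62 [ 0.0101 -0.0036] -0.227
65 [ 0.0122 -0.0049] -0.279
68 [ 0.0143 -0.0063] -0.332
71 [ 0.0162 -0.0078] -0.384
74 [ 0.0181 -0.0094] -0.436
77 [ 0.0199 -0.0112] -0.489
80 [ 0.0216 -0.013 ] -0.541
```

Emit:
arm_command(increments=[{"travel": [0.0041, -0.0006, 0], "roll": -0.087, "jaw": 0.0}, {"travel": [0.0072, -0.002, 0], "roll": -0.157, "jaw": 0.0}, {"travel": [0.0101, -0.0036, 0], "roll": -0.227, "jaw": 0.0}, {"travel": [0.0122, -0.0049, 0], "roll": -0.279, "jaw": 0.0}, {"travel": [0.0122, -0.0049, 0], "roll": -0.279, "jaw": 0.0}])

```text
time: 6.98
eef_pos: [0.6085, -0.0492, 0.0955]
tcp_rot: [-0.0, 0.438, 0.899, 0.0]
wrist_force: [-0.9, 1.2, 2.3]
opening: 0.0004
```

Emit:
arm_command(increments=[{"travel": [0.0021, -0.0014, 0], "roll": -0.053, "jaw": 0.0}, {"travel": [0.0021, -0.0014, 0], "roll": -0.053, "jaw": 0.0}])

```text
time: 7.22
eef_pos: [0.6109, -0.051, 0.0955]
tcp_rot: [0.0, 0.462, 0.887, 0.0]
wrist_force: [-0.9, 0.9, -0.7]
opening: 0.0007
```

Emit:
arm_command(increments=[{"travel": [0.0019, -0.0015, 0], "roll": -0.052, "jaw": 0.0}, {"travel": [0.0019, -0.0015, 0], "roll": -0.052, "jaw": 0.0}])

```text
time: 7.48
eef_pos: [0.613, -0.0525, 0.0956]
tcp_rot: [0.0, 0.485, 0.875, 0.0]
wrist_force: [0.3, 1.7, 0.1]
opening: 0.0005
```

```bash
python3 look.py 8
```

```text
7.475 [ 0.61297247 -0.05253843  0.09557188] [0.34 1.72 0.06]
```

View pics/L8.png

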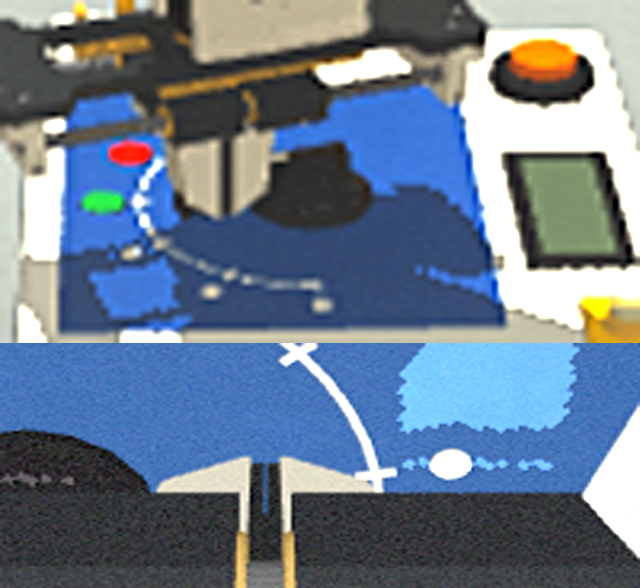

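Emit:
arm_command(increments=[{"travel": [0.0018, -0.0016, 0], "roll": -0.052, "jaw": 0.0}, {"travel": [0.0018, -0.0016, 0], "roll": -0.052, "jaw": 0.0}])

```text
time: 7.82
eef_pos: [0.6147, -0.0547, 0.0956]
tcp_rot: [0.0, 0.508, 0.862, -0.0]
wrist_force: [-0.5, -0.6, 0.3]
opening: 0.0002
```

Emit:
arm_command(increments=[{"travel": [0.0017, -0.0018, 0], "roll": -0.053, "jaw": 0.0}, {"travel": [0.0017, -0.0018, 0], "roll": -0.053, "jaw": 0.0}])

```text
time: 8.07
eef_pos: [0.6163, -0.0564, 0.0956]
tcp_rot: [0.0, 0.53, 0.848, -0.0]
wrist_force: [-0.6, 0.5, -0.0]
opening: 0.0007
```

```bash
python3 look.py 9
```

```text
8.075 [ 0.6163098  -0.05642733  0.09560029] [-0.63  0.47 -0.01]
```

View pics/L9.png

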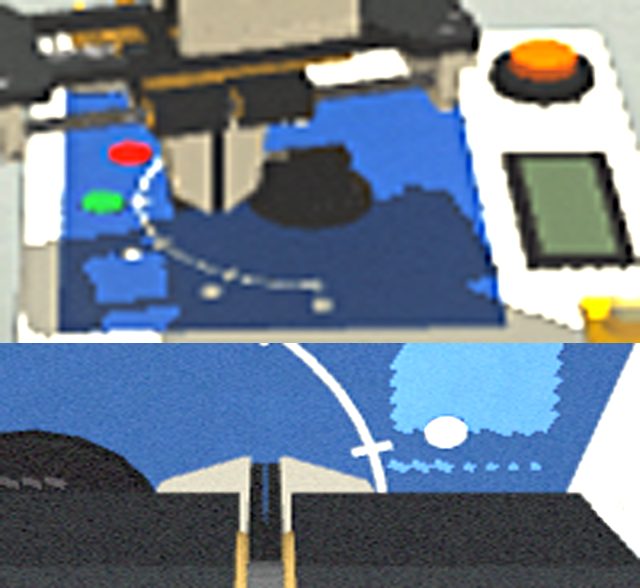

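Emit:
arm_command(increments=[{"travel": [-0.005, 0.01, 0], "roll": 0, "jaw": 0.0}, {"travel": [-0.009, 0.02, 0], "roll": 0, "jaw": 0.0}, {"travel": [-0.009, 0.02, 0.05], "roll": 0, "jaw": 0.0}, {"travel": [-0.009, 0.02, 0.11], "roll": 0, "jaw": 0.0}, {"travel": [-0.009, 0.02, 0.13], "roll": 0, "jaw": 0.0}, {"travel": [-0.04, 0.0, 0.13], "roll": 0, "jaw": 0.0}, {"travel": [-0.08, -0.03, 0.13], "roll": 0, "jaw": 0.0}, {"travel": [-0.115, -0.07, 0.13], "roll": 0, "jaw": 0.0}, {"travel": [-0.115, -0.11, 0.13], "roll": 0, "jaw": 0.0}, {"travel": [-0.115, -0.16, 0.13], "roll": 0, "jaw": 0.0}])

```text
time: 9.43
eef_pos: [0.5013, -0.215, 0.2258]
tcp_rot: [0.0, 0.529, 0.848, 0.001]
wrist_force: [0.3, 1.3, -0.5]
opening: 0.0005
```

Run:
```python
from h import *
c=shot('side','s10');w=shot('top','t10')
o=r.observe();print(o['time'],o['eef_pos'],o['tcp_rot'],o['wrist_force'])
a=cv2.resize(c['pixels'][130:230,230:380],None,fx=4,fy=4)[:,:,::-1]
b=cv2.resize(w['pixels'][150:300,250:450],None,fx=3,fy=3)[:,:,::-1]
z=np.zeros((850,600,3),'uint8');z[:400]=a;z[400:]=b
cv2.imwrite('pics/z10.png',cv2.resize(np.clip(z*1.4,0,255).astype('uint8'),(423,600)))
# button height
s=dict(np.load('pics/side0.npz'));t=dict(np.load('pics/top0.npz'))
def P(c): return c['camera_matrix']@c['world_to_cam'][:3]
def orange(c,box):
    h=cv2.cvtColor(c['pixels'],cv2.COLOR_RGB2HSV).astype(int);m=(h[...,0]<=18)&(h[...,0]>4)&(h[...,1]>150)&(h[...,2]>100)
    k=np.zeros(m.shape,bool);k[box[1]:box[3],box[0]:box[2]]=1;v,u=np.nonzero(m&k);print(len(u),u.min(),u.max(),v.min(),v.max());return np.array([u.mean(),v.mean()])
A=orange(s,(325,145,360,175));B=orange(t,(400,262,435,295));print(A,B)
X=cv2.triangulatePoints(P(s),P(t),A.reshape(2,1),B.reshape(2,1));print((X[:3]/X[3]).ravel())
```

```text
9.525 [ 0.49992764 -0.22115888  0.22614512] [ 0.00113726  0.53330565  0.8459213  -0.00097119] [ 0.18923075 -0.95468814  0.37820584]
51 335 344 153 158
226 411 427 271 287
[339.43137255 155.62745098] [419.09292035 279.19026549]
[ 0.50204919 -0.21618575  0.11836735]
```

View pics/z10.png

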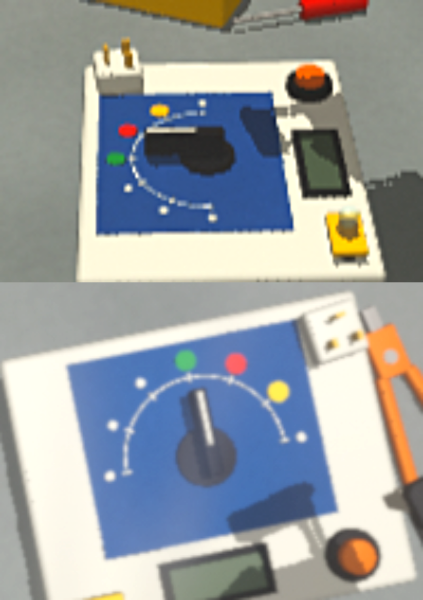

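Run:
```python
from h import *
c=dict(np.load('pics/t10.npz'));h=cv2.cvtColor(c['pixels'],cv2.COLOR_RGB2HSV).astype(int)
m=(h[...,1]<110)&(h[...,2]>110);k=np.zeros(m.shape,bool);k[183:206,308:328]=1
n,l,s,ce=cv2.connectedComponentsWithStats(((h[183:215,308:330,1]<110)&(h[183:215,308:330,2]>110)).astype('uint8'))
for i in range(1,n):
    p=ray(c,*(ce[i]+[308,183]),.133)[:2];d=p-AX;print(s[i],p,'theta',102.8-np.degrees(np.arctan2(d[1],d[0])),np.linalg.norm(d))
o=r.observe();print(o['time'],o['eef_pos'],o['joint_pos'],o['wrist_force'])
s1=shot('side','s11');w=shot('wrist','w11')
t=o['eef_pos'];print('tcp side',proj(s1,t),'btn wrist',proj(w,np.array([.502,-.216,.118])))
```

```text
[0 0 6 2 8] [ 0.66671406 -0.01728141] theta 61.876605050377755 0.11085971562085332
[ 5 11  7  7 34] [ 0.64240836 -0.02844994] theta 56.85626183506906 0.0855067633508086
[ 4 14 18 18 77] [ 0.62902632 -0.03638608] theta 53.528961477024176 0.07061704091975314
9.525 [ 0.49992764 -0.22115888  0.22614512] [-0.2225972   0.32180143  0.71768141  1.76947489 -0.22921398  1.13416724
  1.01277593] [ 0.18923075 -0.95468814  0.37820584]
tcp side [343.69846899 120.47649801] btn wrist [285.12991443 201.33392611]
```

View pics/s11.png

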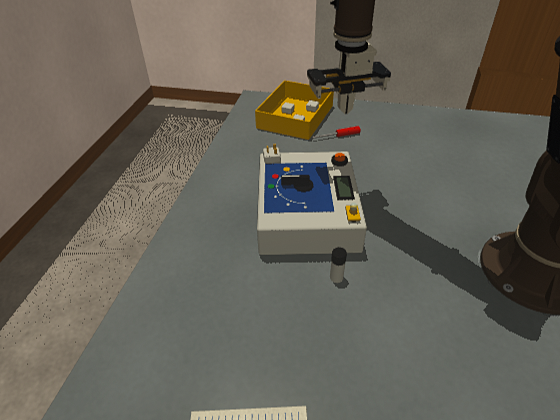

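View pics/w11.png

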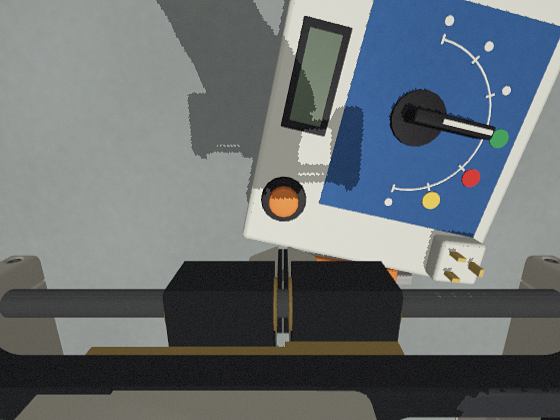

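Run:
```python
from h import *
c=dict(np.load('pics/w11.npz'))
h=cv2.cvtColor(c['pixels'],cv2.COLOR_RGB2HSV).astype(int)
R=h[100:150,430:500];n,l,s,ce=cv2.connectedComponentsWithStats(((R[...,1]<60)&(R[...,2]>150)).astype('uint8'))
for i in range(1,n):
    if s[i,4]>20:
        p=ray(c,*(ce[i]+[430,100]),.133)[:2];d=p-AX;print(s[i],p,'theta',102.8-np.degrees(np.arctan2(d[1],d[0])),np.linalg.norm(d))
```

```text
[57  0  5 25 54] [ 0.62225033 -0.06607496] theta 71.57450067835119 0.04595811174965565
[ 13  19  50  16 268] [ 0.61309774 -0.08460891] theta 92.8456589204431 0.0306085280411837
[46 39  7 11 24] [ 0.6309537  -0.09253436] theta 105.94114360142949 0.048075926171883124
```

Emit:
arm_command(increments=[{"travel": [0.002, 0.005, -0.04], "roll": 0, "jaw": 0.0}, {"travel": [0.002, 0.005, -0.08], "roll": 0, "jaw": 0.0}, {"travel": [0.002, 0.005, -0.11], "roll": 0, "jaw": 0.0}, {"travel": [0.002, 0.005, -0.11], "roll": 0, "jaw": 0.0}, {"travel": [0.002, 0.005, -0.11], "roll": 0, "jaw": 0.0}])

```text
time: 10.25
eef_pos: [0.5041, -0.2102, 0.1166]
tcp_rot: [0.0, 0.53, 0.848, 0.0]
wrist_force: [0.5, 0.1, 0.8]
opening: 0.0003
```

```bash
python3 look.py 12
```

```text
10.25 [ 0.50409783 -0.21017244  0.11657087] [0.47 0.07 0.77]
```

View pics/L12.png

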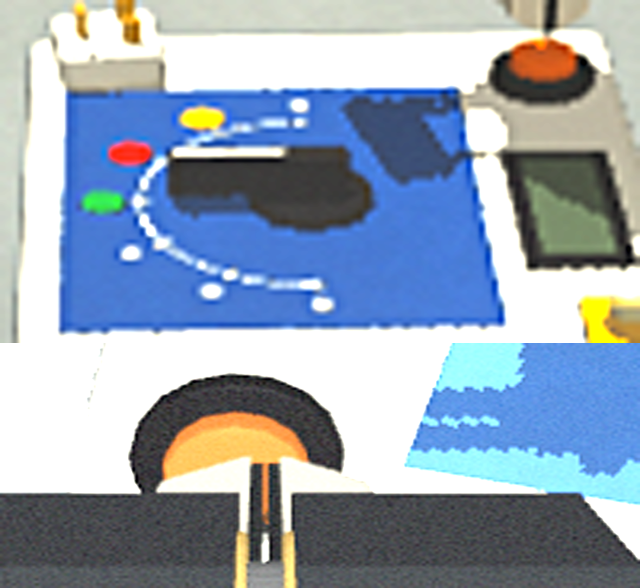

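Emit:
arm_command(increments=[{"travel": [-0.002, -0.006, 0], "roll": 0, "jaw": 0.0}, {"travel": [-0.002, -0.006, -0.006], "roll": 0, "jaw": 0.0}, {"travel": [-0.002, -0.006, -0.012], "roll": 0, "jaw": 0.0}, {"travel": [-0.002, -0.006, -0.012], "roll": 0, "jaw": 0.0}])

```text
time: 10.85
eef_pos: [0.5008, -0.2167, 0.1028]
tcp_rot: [-0.001, 0.531, 0.848, -0.0]
wrist_force: [-0.3, -0.4, -0.2]
opening: 0.0002
```

Emit:
arm_command(increments=[{"travel": [0, 0, -0.003], "roll": 0, "jaw": 0.0}, {"travel": [0, 0, -0.006], "roll": 0, "jaw": 0.0}, {"travel": [0, 0, -0.006], "roll": 0, "jaw": 0.0}])

```text
time: 11.22
eef_pos: [0.5012, -0.2169, 0.0973]
tcp_rot: [-0.0, 0.531, 0.848, -0.0]
wrist_force: [-0.5, 0.3, -0.4]
opening: 0.0004
```

```bash
python3 look.py 13
```

```text
11.225 [ 0.50116235 -0.2168637   0.09730179] [-0.5   0.28 -0.36]
```

View pics/L13.png

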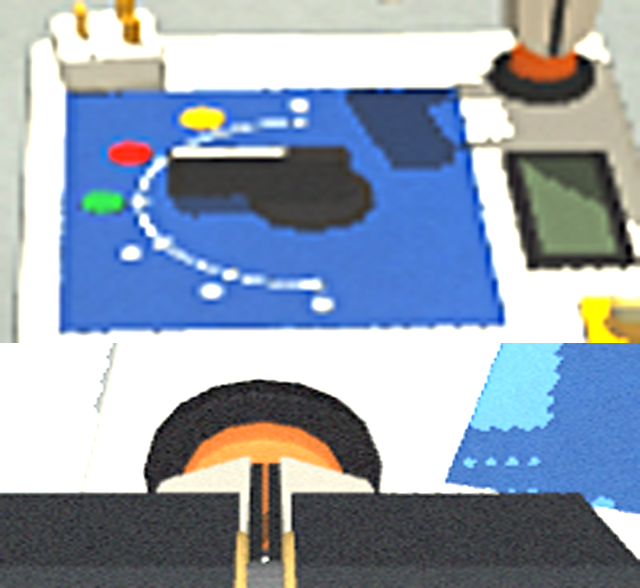

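Finger tips are centred over the button and near its top, with no contact yet. Next I lower in small steps and read the force.

Emit:
arm_command(increments=[{"travel": [0, 0, -0.002], "roll": 0, "jaw": 0.0}, {"travel": [0, 0, -0.003], "roll": 0, "jaw": 0.0}, {"travel": [0, 0, -0.003], "roll": 0, "jaw": 0.0}])

```text
time: 11.7
eef_pos: [0.5013, -0.2169, 0.0945]
tcp_rot: [-0.0, 0.531, 0.848, -0.0]
wrist_force: [-0.3, 0.1, -0.5]
opening: 0.0004
```

Emit:
arm_command(increments=[{"travel": [0, 0, -0.002], "roll": 0, "jaw": 0.0}, {"travel": [0, 0, -0.003], "roll": 0, "jaw": 0.0}, {"travel": [0, 0, -0.003], "roll": 0, "jaw": 0.0}])

```text
time: 12.08
eef_pos: [0.5014, -0.217, 0.0916]
tcp_rot: [0.0, 0.531, 0.848, 0.0]
wrist_force: [0.7, 0.8, 2.7]
opening: 0.0006
```

Emit:
arm_command(increments=[{"travel": [0, 0, -0.001], "roll": 0, "jaw": 0.0}, {"travel": [0, 0, -0.002], "roll": 0, "jaw": 0.0}, {"travel": [0, 0, -0.002], "roll": 0, "jaw": 0.0}])

```text
time: 12.45
eef_pos: [0.5013, -0.217, 0.0895]
tcp_rot: [0.0, 0.531, 0.848, 0.0]
wrist_force: [0.7, 0.4, 3.1]
opening: 0.0004
```

Emit:
arm_command(increments=[{"travel": [0, 0, -0.001], "roll": 0, "jaw": 0.0}, {"travel": [0, 0, -0.002], "roll": 0, "jaw": 0.0}, {"travel": [0, 0, -0.002], "roll": 0, "jaw": 0.0}])

```text
time: 12.82
eef_pos: [0.5014, -0.217, 0.0882]
tcp_rot: [0.0, 0.531, 0.848, 0.0]
wrist_force: [-2.7, 2.4, 13.2]
opening: 0.0006
```

Emit:
arm_command(increments=[{"travel": [0, 0, -0.001], "roll": 0, "jaw": 0.0}, {"travel": [0, 0, -0.001], "roll": 0, "jaw": 0.0}])

```text
time: 13.08
eef_pos: [0.5015, -0.217, 0.0879]
tcp_rot: [0.0, 0.531, 0.847, 0.001]
wrist_force: [-6.7, 2.3, 22.5]
opening: 0.0004
```

The force rose from 3 N to 22 N with hardly any more travel, about 6 mm below first contact, so the button is fully down. I let it come up and retreat.

Emit:
arm_command(increments=[{"travel": [0, 0, 0.005], "roll": 0, "jaw": 0.0}, {"travel": [0, 0, 0.015], "roll": 0, "jaw": 0.0}, {"travel": [0, 0, 0.05], "roll": 0, "jaw": 0.0}, {"travel": [0, 0, 0.1], "roll": 0, "jaw": 0.0}, {"travel": [0, 0, 0.14], "roll": 0, "jaw": 0.0}, {"travel": [-0.04, 0, 0.15], "roll": 0, "jaw": 0.0}, {"travel": [-0.04, 0, 0.15], "roll": 0, "jaw": 0.0}, {"travel": [-0.04, 0, 0.15], "roll": 0, "jaw": 0.0}])

```text
time: 14.08
eef_pos: [0.4616, -0.2165, 0.2365]
tcp_rot: [0.0, 0.531, 0.848, 0.0]
wrist_force: [0.1, 0.3, -0.2]
opening: 0.0006
```

Run:
```python
from h import *
c=shot('side','s14');w=shot('top','t14')
o=r.observe();print(o['time'],o['eef_pos'],o['wrist_force'],abs(o['qd']).max())
a=cv2.resize(c['pixels'][130:230,230:380],None,fx=3,fy=3)[:,:,::-1]
b=cv2.resize(w['pixels'][150:310,220:470],None,fx=1.8,fy=1.8)[:,:,::-1]
cv2.imwrite('pics/z14.png',np.vstack([a,b]))
s=dict(np.load('pics/side0.npz'));t=dict(np.load('pics/top0.npz'))
for n,x,y,box in (('side',s,c,(255,145,365,290)),('top',t,w,(220,150,440,310))):
    d=np.abs(x['pixels'].astype(int)-y['pixels']).max(2)[box[1]:box[3],box[0]:box[2]]>60
    k,l,st,ce=cv2.connectedComponentsWithStats(d.astype('uint8'));print(n,[(ce[i]+box[:2]).round().tolist()+[int(st[i,4])] for i in range(1,k) if st[i,4]>12])
```

```text
14.175 [ 0.46177719 -0.21656336  0.23613858] [ 1.22909287 -0.1040766   0.28860544] 0.005996649552034879
side [[340.0, 172.0, 99], [290.0, 179.0, 167], [294.0, 192.0, 43]]
top [[346.0, 213.0, 71], [341.0, 207.0, 15], [329.0, 225.0, 105], [435.0, 284.0, 94]]
```

View pics/z14.png

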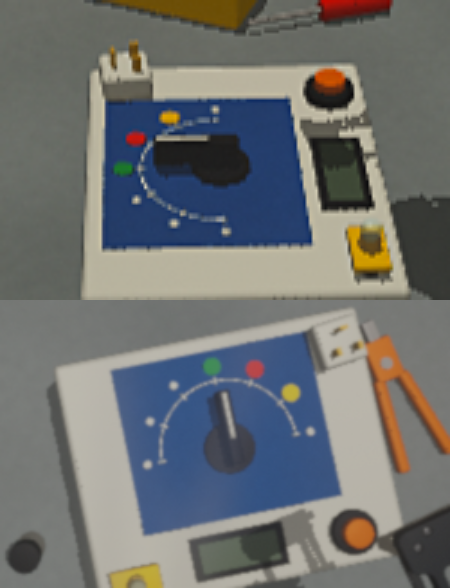

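```bash
python3 -c "
from cell import job
print(job.sign_off())"
```

```text
the job is handed in; nothing more can be done
None
```

The selector is set on the green mark and the output button has been pressed and released. I handed the job in at about 14 s; the hand-in reports no verdict.

- **Selector:** It started in click 1 and the green mark was at click 3. I pushed the bar two clicks clockwise with the shut fingertips. A wrist picture after the push read about 93° (90° expected). In the final top picture the bar points at green.
- **Button:** I pressed it until the force rose from 3 N to 22 N, about 6 mm below first contact, then let it go. It looks up again in the final pictures.
- **Bystanders:** Comparing the first and last pictures showed changes only at the bar, the gripper and its shadow. The plug, glue stick and wire stripper did not move. The arm was clear of everything and at rest.

**Checks that disagreed:**
- The pictures showed the fingertips ending about 22 mm above the reported TCP. My first push therefore passed over the bar without moving it. I backed off and redid it 20 mm lower, where the contact forces fitted the pictures.
- One automatic angle reading from a top picture was wrong because its crop missed the bar. I took the angle from the wrist picture instead.

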